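# Key the roll plate onto the label rewinder

### The arm

A 6-joint arm with a two-finger parallel gripper is mounted at the origin on a cart in front of the work surface, level with it; the furniture and walls round the work are solid. World frame = base frame: x ahead of the robot, y to its left, z up, the work surface at z = 0. Lengths are in mm, angles in rad, forces in N, time in s.
With the tool pointing down it reaches from about 300 to 775 mm from the base axis. Payload 14.6 kg.
Tool frame: the origin (TCP) lies between the finger pads; the fingertips stand 19 mm ahead of it and the grasp point (between the pads) is the TCP; z points along the fingers, y is the line along which they close (so a half turn about z gives the same grasp; the last joint's range is limited). The gripper opens to 94 mm and grips with 3 to 60 N. Pads are 16 mm wide; open, the fingers measure 119 mm over their backs; the gripper's body (75 mm by 177 mm) begins 78 mm behind the grasp point.
Start: joints at [-1.213, 0.3, 1.521, -0, 1.321, -0.067], TCP at [226.668, -501.11, 224.446] pointing down, gripper open.
Joint ranges: [-3.03, 3.03], [-0.79, 2.21], [0.23, 2.52], [-1.04, 4.18], [0, 3.07], [-2.55, 2.55]. Speed limits (rad/s): [2.22, 2.22, 2.57, 3.14, 3.14, 3.14].

### API

Orientations are given as [roll, pitch, yaw] about the fixed x, y, z axes, in that order (R = Rz(yaw) Ry(pitch) Rx(roll)).
In Python, from cell import monitor, imaging, job, find_in, trace gives the robot as it stands. The module is installed in compiled form; this text tells all that it offers.
- The arm moves only by the tool arm_command, never from a script. Its argument "steps" is a list of rows, each a list of 5 numbers: the opening, from 0 (shut) to 1 (fully open), then the shift along the tool's x, y, z in mm, then the turn about the tool's z in degrees. In form: [[gripper, dx, dy, dz, turn], ...]. A call has 1 to 20 rows; each row is the pose to reach, as a shift and turn from the pose commanded when the call began, along the tool's axes at that moment; what a row does not reach only later rows make up. A row lasts 1/8 s, in which the tool goes at most 62.5 mm and 10.7 degrees, less where a joint would pass 70% of its speed; a pose out of reach is approached as far as the arm can. A call with a gripper value outside its range is refused whole. The fingers move at their own pace and stop on an object; "force" is the grip in N (left out, the last holds). Time passes only in rows, so rows that repeat a pose let the fingers close. It gives the time, the measured TCP pose, the force, the opening and the grip force at its end, in the units of the state.
- monitor.read_state(): the state, without advancing time (a new reading comes with each control period).
- imaging.camera(name): name is "side" or "top"; returns a dict with "img" (400x640x3 uint8, red, green, blue), "mtx" (3x3 intrinsics, pixels), "view" (4x4, takes a point from world to camera coordinates). Camera axes: x right, y down, z forward; pixel columns grow to the right and rows downward; lengths in mm; the calibration is good to about 2 mm. A picture is of the moment at which its call begins. There is no depth.
- job.sign_off(): hands the job in; it is judged then, once.
Trained networks look in a picture, given as the dict that the camera call returned (one of the last four; its "shot" number tells which), for a name from the list of things; names that differ only in an ending like _2 or _b are one class to them, and where a whole thing is asked for, a point or a joint stands for the part that bears it (a point fixed in the world has none). Each returns a list of dicts, best first, with "p" (0 to 1); they miss things now and then, are a little off and sometimes report something else, mostly with a low value. They report only what shows in the picture. A call takes as long as a camera call.
- find_in(picture, target): "rect" ([centre column, centre row, width, height] in pixels, round what is visible of it).
- trace(picture, target): "region" (400x640 bool, what is visible of it) and "rect" ([centre column, centre row, width, height] in pixels, round what is visible of it).
The state is a dict: "clock": time; "joints": joint angles; "qd": joint speeds; "effort": joint torques, N m; "eef_pos": TCP position; "eef_rot": TCP orientation; "wrist_force": force on the tool from outside, world axes, zero at the start; "moment": the same for the moment, N m; "finger_gap": finger opening in mm; "finger_force": force on a finger pad.
Only numpy, scipy, OpenCV 4.12 (cv2) and the standard library are available. Lean on these libraries where they do the work, as an engineer would, in place of code of your own. Each camera call takes 0.05 s, during which the arm holds its last target. There are 200 camera calls.

### The job

The round roll plate on the bench label rewinder is not seated: reach into the open window of its blue hub with a fingertip and push the plate round until the notch in its rim stands over the red drive key, then press the hub down until the plate sits fully home on the key, and let go. Only push and press: do not lift the plate off, and leave the other things on the bench where they lie.

Things in the scene. Friction and masses are not known exactly. Their poses are not given: they have to be found in the camera images.
- rewinder: Bench label rewinder, fixed: grey and black housing 195 x 170 mm, 40 mm high, with an upright steel spindle (18 mm across, top 70 mm above the bench). Origin on the bench, on the spindle's axis; z up; its -x axis points from spindle to red drive key. Housing spans x -90 to +105, y -85 to +85 mm; the knob and rocker at its +x end are not used.
- roll_plate: Loose aluminium disc, 136 mm across, 10 mm thick, about 200 g, with a blue hub on top, on the spindle (1 mm play), free to turn either way without end; stays where left. Origin at the centre of its underside, z up: 54 mm above the bench at the start, 44 mm when seated. Off the key, pressing stops after 2 mm. Its -x axis points to the notch, +x to the window.
- notch (a point): Middle of the open notch in the plate's rim, at underside height, 62.5 mm from the plate's centre along its -x axis, opposite the hub's window. Notch 16 mm wide, from 54 mm radius out to the rim; a yellow mark on the plate lies just inside it.
- window (a point): Floor of the 120 degree pie-shaped window cut in the hub, open above and outward; the point is 36 mm from the plate's centre along its +x axis, 10 mm above the underside (the plate's top face). The window's upright walls, 22 mm high, run radially at +60 and -60 degrees from that axis, from 18 to 48 mm radius. A finger circling the spindle pushes a wall and turns the plate.
- hub_top (a point): Centre of the flat, closed top of the blue hub, where to press; 32 mm above the plate's underside, so 86 mm above the bench at the start and 76 mm when seated. Hub 96 mm across.
- drive_key (a point): Top of the red drive key fixed on the housing, 62.5 mm from the spindle's axis, 52 mm above the bench. Key 10 mm wide, from 57 to 82 mm radius, so its outer end shows beyond the plate's rim. The notch leaves it 3 mm on either side.
- collar (a joint): Brass collar, 60 mm across, hidden under the plate, which rests on it: 0 = up, 0.010 m = fully down. It is stiff: it yields to about 5 to 8 N of downward push, then stays where it is left, with no spring.
- screwdriver: screwdriver with yellow handle, 152 mm long, a bystander; origin at the centre of its underside
- usb_stick: orange USB stick, 53 mm long, a bystander; origin at the centre of its underside
- masking_tape: flat roll of masking tape, 104 mm across, a bystander; origin at the centre of its underside
- mech_pencil: mechanical pencil, 144 mm long, a bystander; origin at the centre of its underside
- stapler: blue stapler, 127 mm long, 47 mm high, a bystander; origin at the centre of its underside
- ink_pad: blue ink pad tin, 59 x 86 x 18 mm, a bystander; origin at the centre of its underside
- marker_red: white marker with red cap, 134 mm long, a bystander; origin at the centre of its underside

How it is judged (in metres and radians):
At the end, for the whole second after the job is handed in: The roll plate is down on the rewinder's seat (underside less than 46.5 mm above the rewinder's origin, seated 44 mm), level within 2 degrees, centred on the spindle within 3 mm, its notch within 6 mm of the drive key seen from above, and at rest (z of roll_plate in the frame of rewinder below 0.0465 m and horizontal distance between notch and drive_key below 0.006 m and horizontal distance between roll_plate and rewinder below 0.003 m and angle between roll_plate's own z axis and vertical below 0.035 rad and linear speed of roll_plate below 0.01 m/s and angular speed of roll_plate below 0.1 rad/s); the robot touches nothing.
It fails at once if the roll plate is lifted more than 8 mm above where it started (z of roll_plate in the frame of rewinder above 0.062 m).
It fails at once if a bystander is moved more than 25 mm or picked up (distance of any of screwdriver, usb_stick, masking_tape, mech_pencil, stapler, ink_pad, marker_red from where it was at the start of the episode above 0.025 m).
It also fails if it takes over 56 s, if anything falls off the work surface, if the arm or the gripper's body presses on something with over 40 N, if the wrist force passes 120 N, or if a joint passes its speed limit or range.

## Working session

There is one attempt and no reset: what is moved stays moved. The work goes in short steps, Python scripts to look and compute and a tool call to move; the robot and the scene stay as the last step left them, time stands still between calls to the robot, and variables do not carry over. Pictures are saved under pics/ and viewed, at most 10 in all, crops included, and the job is handed in when it is done.

Besides the shell and the picture viewer there is one more tool, called as name(argument=value, ...), one argument or row to a line, values as JSON. arm_command: Moves the arm, as the interface text tells. Its arguments: {"type":"object","properties":{"steps":{"type":"array","items":{"type":"array","items":{"type":"number"}}},"force":{"type":"number"}},"required":["steps"]}

```bash
mkdir -p pics; cat > h.py <<'E'
import numpy as np,cv2
from cell import monitor,imaging,job,find_in,trace
def proj(c,P):
    P=np.atleast_2d(P);q=(c['view'][:3,:3]@P.T).T+c['view'][:3,3];q=q@np.array(c['mtx']).T;return q[:,:2]/q[:,2:]
def ray(c,uv):
    R=c['view'][:3,:3];o=-R.T@c['view'][:3,3];d=R.T@np.linalg.inv(c['mtx'])@np.array([*uv,1.]);return o,d/np.linalg.norm(d)
def atz(c,uv,z):
    o,d=ray(c,uv);return o+d*(z-o[2])/d[2]
def tri(c1,u1,c2,u2):
    o1,d1=ray(c1,u1);o2,d2=ray(c2,u2)
    t=np.linalg.lstsq(np.c_[d1,-d2],o2-o1,rcond=None)[0];a=o1+t[0]*d1;b=o2+t[1]*d2
    return (a+b)/2,np.linalg.norm(a-b)
def save(c,n):cv2.imwrite('pics/'+n,c['img'][:,:,::-1])
E
python3 - <<'E'
from h import *
np.set_printoptions(precision=1,suppress=True)
T=imaging.camera('top');S=imaging.camera('side')
cv2.imwrite('pics/a.png',np.hstack([T['img']])[:,:,::-1]);save(S,'b.png')
for c in (T,S):
    print(ray(c,(320,200)))
    for n in ['roll_plate','hub_top','window','notch','drive_key','rewinder']:
        for d in find_in(c,n)[:2]: print(n,np.round(d['p'],2),np.array(d['rect']))
print(monitor.read_state())
E
```

```text
(array([ 460.1,   14.8, 1394.4]), array([ 0.1,  0. , -1. ]))
roll_plate 0.59 [330.5 228.1  42.6  42.6]
hub_top 0.96 [333.1 227.1  40.2  40.7]
window 0.89 [329.1 225.9  41.9  43.5]
notch 0.94 [332.6 226.5  37.4  43.2]
notch 0.26 [332.2 228.   51.2  58.7]
drive_key 0.71 [330.5 225.6  51.3  56.7]
rewinder 0.98 [331.4 226.7  49.5  58.7]
(array([ 471.4, 1147.1,  614.5]), array([ 0.1, -0.9, -0.4]))
roll_plate 0.75 [347.6 205.9  47.1  28.1]
hub_top 0.88 [346.1 203.2  46.9  26.6]
window 0.59 [350.9 205.8  45.7  30.9]
notch 0.77 [346.4 203.4  45.1  27.9]
drive_key 0.94 [343.4 217.1  71.1  41.6]
drive_key 0.21 [362.1 297.2  42.1  16.6]
rewinder 0.79 [342.3 217.6  74.4  37.8]
rewinder 0.6 [346.5 201.9  43.4  27.8]
{'clock': 0.7, 'joints': array([-1.2,  0.3,  1.5,  0. ,  1.3, -0.1]), 'qd': array([ 0., -0., -0.,  0., -0., -0.]), 'effort': array([ -0. , -53.2, -35.3,   0.1,   0. ,  -0. ]), 'eef_pos': array([ 226.7, -501.1,  224.5]), 'eef_rot': array([-3.1, -0. ,  0.4]), 'wrist_force': array([ 0.7, -0.4,  0.2]), 'moment': array([-0., -0., -0.]), 'finger_force': 0.0, 'finger_gap': 93.87999217075365}
```

```bash
python3 - <<'E'
import cv2,numpy as np
a=cv2.imread('pics/a.png');b=cv2.imread('pics/b.png')
A=cv2.resize(a[187:267,282:382],None,fx=8,fy=8,interpolation=cv2.INTER_CUBIC)[:600]
cv2.imwrite('pics/c.png',A[:600])
B=cv2.resize(b[180:255,295:395],None,fx=8,fy=8,interpolation=cv2.INTER_CUBIC)
cv2.imwrite('pics/d.png',B)
E
```

```text
(no output)
```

View pics/a.png

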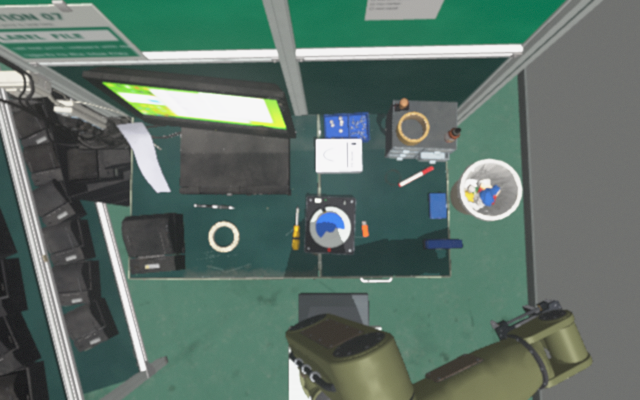

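View pics/c.png

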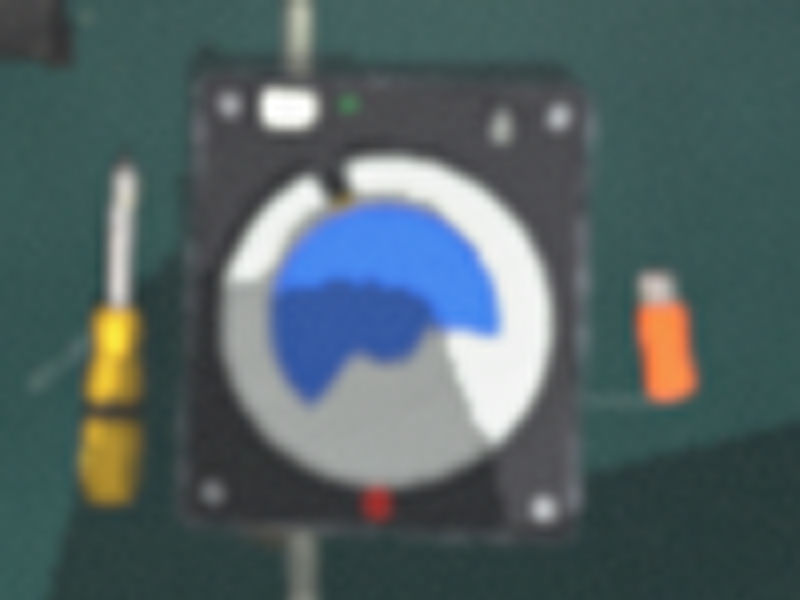

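View pics/d.png

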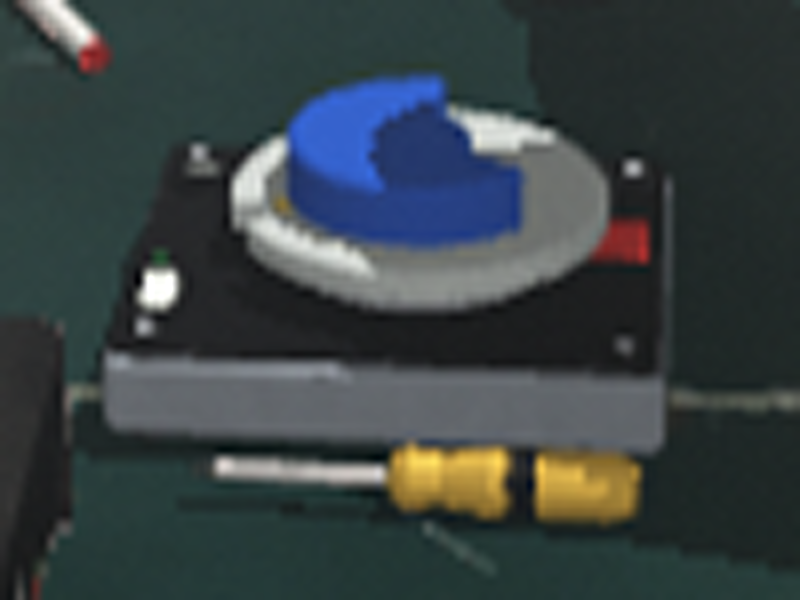

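```bash
cat > ov.py <<'E'
from h import *
def pts(x,y,ry,py,z0=54):
    t=np.linspace(0,2*np.pi,200);o=[]
    def add(r,a,z):o.append(np.c_[x+r*np.cos(a),y+r*np.sin(a),0*a+z])
    add(68,t,z0+10);a=py+np.linspace(np.pi/3,5*np.pi/3,120);add(48,a,z0+32)
    for s in (1,-1):add(np.linspace(18,48,30),py+s*np.pi/3+np.zeros(30),z0+32)
    for w in (-8,8):
        r=np.linspace(54,68,10);add(np.hypot(r,w),py+np.pi+np.arctan2(w,r),z0+10)
    for w in (-5,5):
        r=np.linspace(68,82,8);add(np.hypot(r,w),ry+np.pi+np.arctan2(w,r),52)
    c,s=np.cos(ry),np.sin(ry);k=np.linspace(0,1,60)
    q=[(-90,-85),(105,-85),(105,85),(-90,85),(-90,-85)]
    for p,n in zip(q,q[1:]):
        X=np.outer(1-k,p)+np.outer(k,n);o.append(np.c_[x+c*X[:,0]-s*X[:,1],y+s*X[:,0]+c*X[:,1],0*k+40])
    return np.vstack(o)
def overlay(c,P,box,f):
    x0,y0,w,h=box;I=cv2.resize(c['img'][y0:y0+h,x0:x0+w,::-1],None,fx=f,fy=f,interpolation=cv2.INTER_CUBIC)
    if P is not None:
        for u,v in proj(c,P):
            cv2.circle(I,(int((u+.5-x0)*f),int((v+.5-y0)*f)),1,(255,0,255),-1)
    return I
E
python3 - <<'E'
from ov import *
np.set_printoptions(precision=1,suppress=True)
T=imaging.camera('top');S=imaging.camera('side')
g=lambda x,y,n=8:(282+x/n-.5,187+y/n-.5)
ctr=atz(T,g(388,320),64)
key=atz(T,g(377,505),52);no=atz(T,g(333,185),64)
us,vs=295+420/8-.5,180+205/8-.5
print(ctr,key,no,tri(T,g(388,320),S,(us,vs)))
ke=key-ctr;ry=np.arctan2(-ke[1],-ke[0]);nn=no-ctr;py=np.arctan2(-nn[1],-nn[0])
print(np.hypot(*ke[:2]),np.hypot(*nn[:2]),np.degrees([ry,py]))
# fit housing corners quick: refine by overlay
P=pts(ctr[0],ctr[1],ry,py)
cv2.imwrite('pics/e.png',np.hstack([overlay(T,P,(296,187,70,80),5.7),overlay(S,P,(297,180,70,80),5.7)]))
E
```

```text
[491.4  11.4  64. ] [414.5  16.8  52. ] [548.   33.7  64. ] (array([492.4,  11.4,  59.2]), np.float64(1.6365019861105965))
77.17909053343419 60.816134800776524 [  -4.1 -158.5]
```

View pics/e.png

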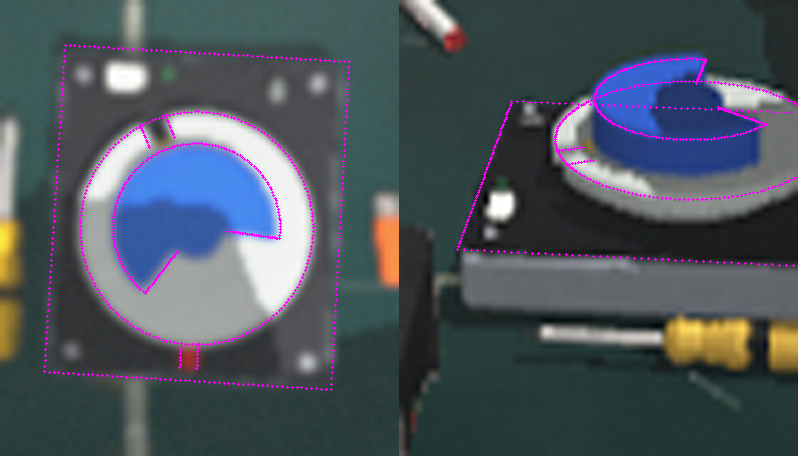

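```bash
cat >> h.py <<'E'
def to(wps,yaw=None):
    """tool-frame rows for world targets (from the measured pose, rounded)"""
    s=monitor.read_state();p=s['eef_pos'];a=s['eef_rot'][2];c,n=np.cos(a),np.sin(a)
    print('pose',p.round(1),np.degrees(s['eef_rot']).round(1),'t',s['clock'],'F',s['wrist_force'].round(1))
    for w in wps:
        d=np.array(w)-p;t=0 if yaw is None else -((yaw-np.degrees(a)+180)%360-180)
        print(np.round([c*d[0]+n*d[1],n*d[0]-c*d[1],-d[2],t],1).tolist())
E
python3 - <<'E'
from h import *
to([(457,-1,224)],146)
E
```

```text
pose [ 226.7 -501.1  224.5] [180.    0.   24.3] t 0.8 F [-0.   0.7 -0.1]
[416.0, -360.8, 0.5, -121.7]
```

arm_command(
  steps=[
    [0,416,-361,0,-121.7],
    [0,416,-361,0,-121.7],
    [0,416,-361,0,-121.7],
    [0,416,-361,0,-121.7],
    [0,416,-361,0,-121.7],
    [0,416,-361,0,-121.7],
    [0,416,-361,0,-121.7],
    [0,416,-361,0,-121.7],
    [0,416,-361,0,-121.7],
    [0,416,-361,0,-121.7],
    [0,416,-361,0,-121.7],
    [0,416,-361,0,-121.7],
    [0,416,-361,0,-121.7],
    [0,416,-361,0,-121.7],
    [0,416,-361,0,-121.7],
    [0,416,-361,0,-121.7],
    [0,416,-361,0,-121.7],
  ],
)

```text
clock: 2.92
eef_pos: [456.9, -0.7, 224.5]
eef_rot: [3.142, -0.0, 2.549]
wrist_force: [-0.4, 0.2, 0.2]
finger_gap: 0.5
finger_force: 0.0
```

arm_command(
  steps=[
    [0,0,0,60,0],
    [0,0,0,100,0],
    [0,0,0,112,0],
    [0,0,0,112,0],
  ],
)

```text
clock: 3.42
eef_pos: [457.2, -0.8, 112.9]
eef_rot: [-3.142, -0.0, 2.549]
wrist_force: [0.5, -0.3, 0.2]
finger_gap: 0.8
finger_force: 0.0
```

```bash
python3 - <<'E'
from ov import *
S=imaging.camera('side');T=imaging.camera('top')
P=pts(491,11,np.radians(-4.1),np.radians(-160))
cv2.imwrite('pics/f.png',np.hstack([overlay(T,P,(296,187,70,80),5.7),overlay(S,None,(307,165,70,80),5.7)]))
C=np.array([491,11.]);r=35
w=lambda az:(*(C+r*np.array([np.cos(np.radians(az)),np.sin(np.radians(az))])),88)
to([(*w(-160)[:2],88)]+[w(a) for a in range(-145,45,15)])
E
```

```text
pose [457.8  -0.8 113.9] [1.799e+02 1.000e-01 1.460e+02] t 3.525 F [0.2 0.6 0.1]
[-0.4, 0.1, 25.9, 0.0]
[-8.4, -4.3, 25.9, 0.0]
[-17.3, -6.4, 25.9, 0.0]
[-26.4, -6.2, 25.9, 0.0]
[-35.2, -3.6, 25.9, 0.0]
[-43.0, 1.1, 25.9, 0.0]
[-49.3, 7.8, 25.9, 0.0]
[-53.6, 15.8, 25.9, 0.0]
[-55.8, 24.7, 25.9, 0.0]
[-55.5, 33.8, 25.9, 0.0]
[-53.0, 42.6, 25.9, 0.0]
[-48.2, 50.4, 25.9, 0.0]
[-41.6, 56.7, 25.9, 0.0]
[-33.5, 61.0, 25.9, 0.0]
```

View pics/f.png

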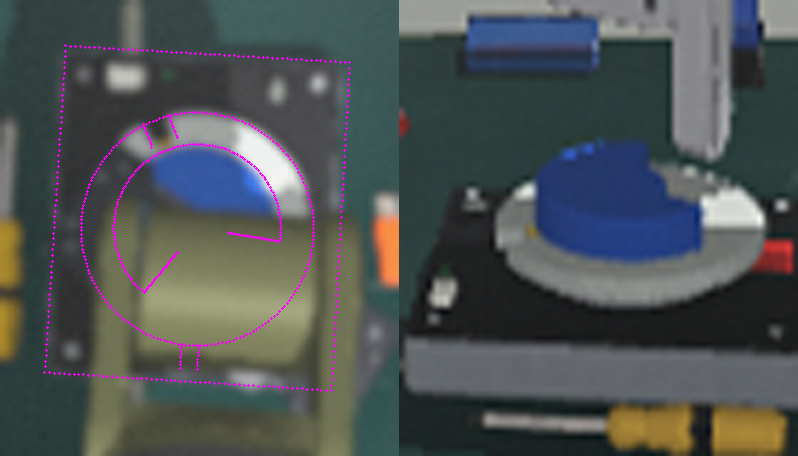

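arm_command(
  steps=[
    [0,0,0,12,0],
    [0,0,0,24.5,0],
    [0,0,0,24.5,0],
    [0,-8.4,-4.3,24.5,0],
    [0,-17.3,-6.4,24.5,0],
    [0,-22,-6.4,24.5,0],
    [0,-26.4,-6.2,24.5,0],
    [0,-31,-5.2,24.5,0],
    [0,-35.2,-3.6,24.5,0],
    [0,-39.3,-1.6,24.5,0],
    [0,-43,1.1,24.5,0],
  ],
)

```text
clock: 4.9
eef_pos: [493.5, -23.9, 87.9]
eef_rot: [-3.142, 0.0, 2.549]
wrist_force: [-0.6, 1.5, -0.2]
finger_gap: 0.5
finger_force: 0.4
```

```bash
python3 - <<'E'
from ov import *
S=imaging.camera('side');T=imaging.camera('top')
cv2.imwrite('pics/g.png',np.hstack([overlay(T,None,(296,187,70,80),5.7),overlay(S,None,(307,165,70,80),5.7)]))
C=np.array([491,11.]);r=35
w=lambda az:(*(C+r*np.array([np.cos(np.radians(az)),np.sin(np.radians(az))])),88)
to([w(a) for a in np.arange(-85,45,7.5)])
E
```

```text
pose [493.7 -23.8  88. ] [180.   0. 146.] t 5.0 F [ 0.3  0.2 -0.5]
[-0.3, 0.2, -0.0, 0.0]
[-3.7, 3.3, -0.0, 0.0]
[-6.6, 6.8, -0.0, 0.0]
[-9.1, 10.7, -0.0, 0.0]
[-11.0, 14.8, -0.0, 0.0]
[-12.3, 19.2, -0.0, 0.0]
[-13.1, 23.7, -0.0, 0.0]
[-13.3, 28.3, -0.0, 0.0]
[-12.9, 32.8, -0.0, 0.0]
[-11.9, 37.3, -0.0, 0.0]
[-10.3, 41.6, -0.0, 0.0]
[-8.2, 45.7, -0.0, 0.0]
[-5.5, 49.4, -0.0, 0.0]
[-2.4, 52.8, -0.0, 0.0]
[1.1, 55.7, -0.0, 0.0]
[5.0, 58.1, -0.0, 0.0]
[9.1, 60.1, -0.0, 0.0]
[13.5, 61.4, -0.0, 0.0]
```

View pics/g.png

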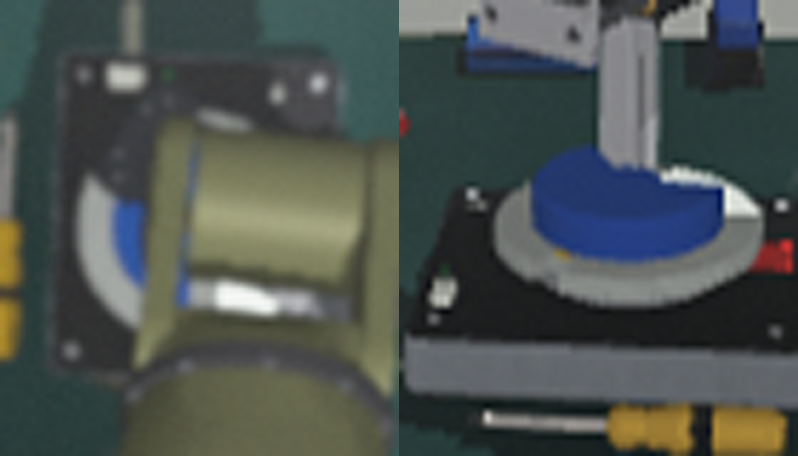

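arm_command(
  steps=[
    [0,-3.7,3.3,0,0],
    [0,-6.6,6.8,0,0],
    [0,-9.1,10.7,0,0],
    [0,-11,14.8,0,0],
    [0,-12.3,19.2,0,0],
    [0,-13.1,23.7,0,0],
    [0,-13.3,28.3,0,0],
    [0,-12.9,32.8,0,0],
    [0,-11.9,37.3,0,0],
    [0,-10.3,41.6,0,0],
    [0,-8.2,45.7,0,0],
    [0,-5.5,49.4,0,0],
    [0,-2.4,52.8,0,0],
    [0,1.1,55.7,0,0],
    [0,3,57,0,0],
    [0,5,58.1,0,0],
    [0,5,58.1,0,0],
  ],
)

```text
clock: 7.12
eef_pos: [521.5, 27.3, 88.0]
eef_rot: [3.141, 0.0, 2.549]
wrist_force: [1.4, 1.4, 0.6]
finger_gap: 0.3
finger_force: 0.5
```

```bash
python3 - <<'E'
from ov import *
S=imaging.camera('side');T=imaging.camera('top')
cv2.imwrite('pics/g2.png',np.hstack([overlay(T,None,(296,187,70,80),5.7),overlay(S,None,(307,165,70,80),5.7)]))
C=np.array([491,11.])
f=np.radians(55.9);u=np.array([np.cos(f),np.sin(f)]);t=np.array([-u[1],u[0]])
p=monitor.read_state()['eef_pos'][:2]-C;print(p@u,p@t)
to([(*(C+34*u-k*t),88) for k in (11,9.5,8)])
E
```

```text
30.51313728218482 -16.18606784080501
pose [521.5  27.2  88. ] [180.  -0. 146.] t 7.225 F [ 0.8  0.6 -0. ]
[5.2, 3.5, -0.0, 0.0]
[6.7, 3.5, -0.0, 0.0]
[8.2, 3.5, -0.0, 0.0]
```

View pics/g2.png

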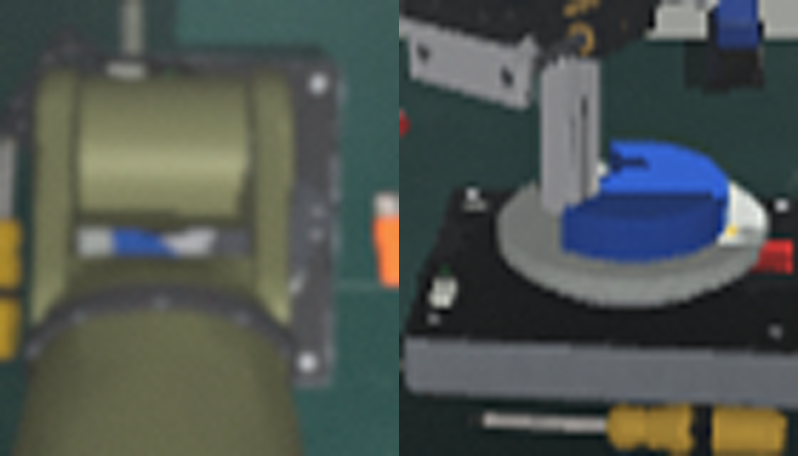

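arm_command(
  steps=[
    [0,2,2.5,0,0],
    [0,4,3.5,0,0],
    [0,6,3.5,0,0],
    [0,7.2,3.5,0,0],
    [0,8.2,3.5,0,0],
    [0,8.2,3.5,0,0],
    [0,8.2,3.5,0,0],
  ],
)

```text
clock: 8.1
eef_pos: [516.6, 34.6, 88.0]
eef_rot: [3.142, -0.0, 2.549]
wrist_force: [0.9, -0.8, -0.2]
finger_gap: 0.7
finger_force: 0.0
```

arm_command(
  steps=[
    [0,-4,0,0,0],
    [0,-4,0,0,0],
    [0,-4,0,-40,0],
    [0,-4,0,-90,0],
    [0,-4,0,-90,0],
  ],
)

```text
clock: 8.72
eef_pos: [521.4, 32.4, 181.4]
eef_rot: [3.138, 0.005, 2.549]
wrist_force: [0.2, 0.1, -0.8]
finger_gap: 0.5
finger_force: 0.0
```

```bash
python3 - <<'E'
from h import *
to([(300,-250,180)])
E
```

```text
pose [521.4  32.4 181.4] [179.8   0.3 146. ] t 8.725 F [ 0.2  0.1 -0.8]
[25.9, -357.9, 1.4, 0.0]
```

Move aside to clear the top view.

arm_command(
  steps=[
    [0,26,-358,0,0],
    [0,26,-358,0,0],
    [0,26,-358,0,0],
    [0,26,-358,0,0],
    [0,26,-358,0,0],
    [0,26,-358,0,0],
    [0,26,-358,0,0],
    [0,26,-358,0,0],
  ],
)

```text
clock: 9.72
eef_pos: [298.5, -249.6, 177.4]
eef_rot: [3.141, -0.001, 2.548]
wrist_force: [-0.1, -0.4, 0.2]
finger_gap: 0.2
finger_force: 0.0
```

```bash
python3 - <<'E'
from ov import *
S=imaging.camera('side');T=imaging.camera('top')
P=pts(491,11,np.radians(-4.1),np.radians(-4.1))
cv2.imwrite('pics/i.png',np.hstack([overlay(T,None,(301,197,52,62),7.6),overlay(T,P,(301,197,52,62),7.6)]))
to([(491,11,180)])
E
```

```text
pose [ 299.  -249.2  177.6] [180.   -0.  146.1] t 9.825 F [-0.7  0.   0.1]
[-14.4, 323.1, -2.4, 0.0]
```

View pics/i.png

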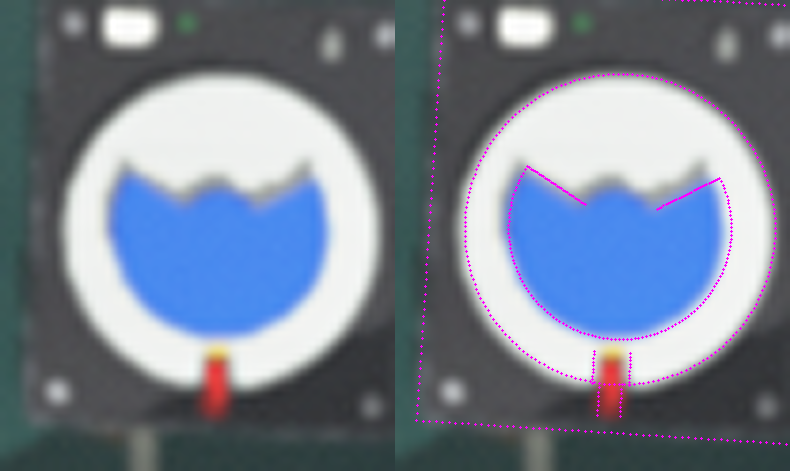

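arm_command(
  steps=[
    [0,-14,324,0,0],
    [0,-14,324,0,0],
    [0,-14,324,0,0],
    [0,-14,324,0,0],
    [0,-14,324,0,0],
    [0,-14,324,0,0],
    [0,-14,324,0,0],
    [0,-14,324,40,0],
    [0,-14,324,65,0],
    [0,-14,324,65,0],
  ],
)

```text
clock: 11.08
eef_pos: [489.7, 10.0, 111.9]
eef_rot: [-3.14, -0.003, 2.548]
wrist_force: [-0.2, 0.2, -0.3]
finger_gap: 0.5
finger_force: 0.0
```

arm_command(
  steps=[
    [0,0,0,4,0],
    [0,0,0,7,0],
    [0,0,0,9,0],
    [0,0,0,11,0],
    [0,0,0,12,0],
    [0,0,0,12,0],
  ],
)

```text
clock: 11.82
eef_pos: [491.1, 10.9, 101.0]
eef_rot: [3.141, 0.0, 2.549]
wrist_force: [1.1, -1.0, 1.8]
finger_gap: 0.3
finger_force: 0.8
```

arm_command(
  steps=[
    [0,0,1,2,0],
    [0,0,1,4,0],
    [0,0,1,5,0],
    [0,0,1,6,0],
    [0,0,1,6,0],
  ],
)

```text
clock: 12.45
eef_pos: [491.6, 11.8, 95.3]
eef_rot: [3.141, 0.0, 2.549]
wrist_force: [-2.4, -1.4, 6.9]
finger_gap: 0.3
finger_force: 3.6
```

arm_command(
  steps=[
    [0,0,0,0.5,0],
    [0,0,0,1,0],
    [0,0,0,1,0],
  ],
)

```text
clock: 12.82
eef_pos: [491.7, 11.7, 95.2]
eef_rot: [3.141, 0.0, 2.549]
wrist_force: [-8.6, -1.5, 20.2]
finger_gap: 0.9
finger_force: 9.9
```

arm_command(
  steps=[
    [0,0,0,-15,0],
    [0,0,0,-60,0],
    [0,0,0,-85,0],
    [0,14,-324,-85,0],
    [0,14,-324,-85,0],
    [0,14,-324,-85,0],
    [0,14,-324,-85,0],
    [0,14,-324,-85,0],
    [0,14,-324,-85,0],
    [0,14,-324,-85,0],
    [0,14,-324,-85,0],
  ],
)

```text
clock: 14.2
eef_pos: [299.7, -248.3, 178.9]
eef_rot: [3.141, -0.0, 2.55]
wrist_force: [-0.3, -0.1, 0.4]
finger_gap: 0.8
finger_force: 0.0
```

```bash
python3 - <<'E'
from ov import *
S=imaging.camera('side');T=imaging.camera('top')
P=pts(491,12,np.radians(-4.1),np.radians(-4.1),44)
cv2.imwrite('pics/j.png',np.hstack([overlay(T,P,(301,197,52,62),7.6),overlay(S,P,(315,180,52,62),7.6)]))
print(monitor.read_state()['wrist_force'])
E
```

```text
[-0.38268752 -0.92721545  0.39862223]
```

View pics/j.png

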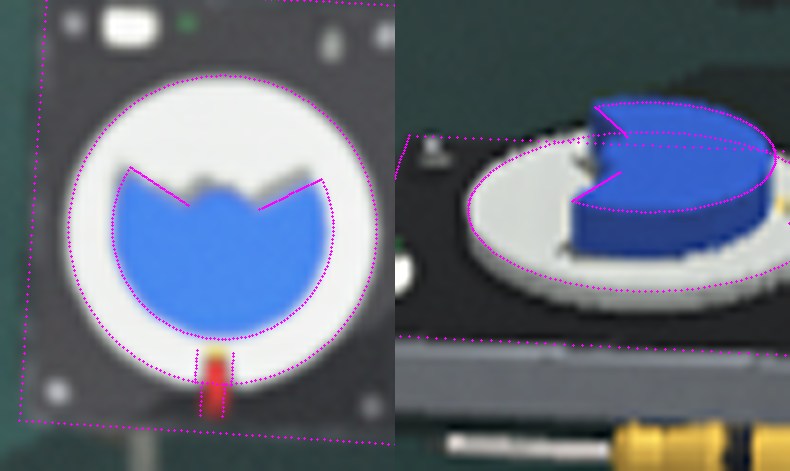

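The overlay for the seated height fits the plate in both views. The key at (216,385) sits in the notch and the arm is clear of everything, so I'm handing the job in.

```bash
python3 -c "
from cell import job
print(job.sign_off())"
```

```text
the job is handed in; nothing more can be done
None
```

I turned the plate until its notch stood over the red key, pressed it down to a hard stop at seated height, and handed the job in with the arm clear; sign-off returned no verdict.

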